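Close up the desk drawers

TASK

Put the two desktop drawer units away for the night, only pushing with the fingertips and without slamming anything: first push the lid of the black card box, standing open in one drawer, right down shut while that drawer is still out, then push that drawer fully home. Push the other unit's drawer fully home as well, before or after. Do not grasp, lift or disturb anything else on the desk or on the units.

Things in the scene. Friction and masses are not known exactly. Their poses are not given: they have to be found in the camera images.
- box_unit: Desktop drawer unit of beech-effect board, fixed to the desk, 240 deep x 180 wide x 105 tall. Origin on the desk under its middle; x points from front to back (away from the robot), z up. The closed drawer's face is at x = -0.122, the back at +0.120; its top board's underside is 93 above the desk. This unit's drawer holds the black box. It and the other unit may stand on either side.
- box_drawer (a joint): How far the box unit's drawer is out, in m: 0 fully home, 0.16 at its stop. It starts 0.135 to 0.155 out. It slides with about 3 N of friction (plus 4 N per m/s) and stays where it is left.
- box_drawer_face (a point): Box unit: the middle of the outer face of its drawer front (moves with it), 53.5 above the desk; axes as the unit's (+x pushes it shut). The front is a flat panel 180 wide, 12 thick, from 4 to 103 above the desk. A steel knob, 20 diameter, sticks out 22 towards the robot from this very point; the bare face is to either side of it.
- box_lid (a joint): Lid angle in rad of the black index-card box fixed in this drawer: 0 shut (level), 1.57 upright, stop 1.9. Starts at 1.2 to 1.75. A stiff hinge (0.09 N m) holds it at any angle: push it all the way. Box 105 (along x) x 140 wide, rim 75 above the desk; the shut lid's top is 83 above the desk. Box and raised lid stand clear in front of the unit while the drawer is out as at the start.
- box_lid_hinge (a point): Middle of the lid's hinge line, at the box's rear rim (farthest from the robot), 75 above the desk; on the lid's inner side. It lies 129 behind the drawer's outer face, and moves with the drawer. The hinge line runs along the unit's y.
- box_lid_edge (a point): Middle of the lid's free edge, on its outer side (the side that faces up when shut, away from the robot when upright). The lid is a flat black panel, 105 from hinge to free edge, 140 wide, 8 thick, 0.11 kg.
- pen_unit: Desktop drawer unit of beech-effect board, fixed to the desk, 240 deep x 180 wide x 105 tall. Origin on the desk under its middle; x points from front to back (away from the robot), z up. The closed drawer's face is at x = -0.122, the back at +0.120; its top board's underside is 93 above the desk. This unit's drawer holds pens and a note pad.
- pen_drawer (a joint): How far the pen unit's drawer is out, in m: 0 fully home, 0.16 at its stop. It starts 0.05 to 0.11 out. Slides like the other.
- pen_drawer_face (a point): Pen unit: the middle of the outer face of its drawer front (moves with it), 53.5 above the desk; axes as the unit's (+x pushes it shut). The front is a flat panel 180 wide, 12 thick, from 4 to 103 above the desk. A steel knob, 20 diameter, sticks out 22 towards the robot from this very point; the bare face is to either side of it.
- plant: Bystander: small succulent in a white pot, 60 wide, about 100 tall; stands on the box unit's top, about its middle. Origin at the centre of its underside.
- tins: Bystander: two flat grey metal tins one on the other (one loose piece), 85 x 110 x 50; on the pen unit's top, about its middle. Origin at the centre of its underside.
- glue_stick: Bystander: white and grey glue stick standing upright, 29 diameter, 92 tall, on the desk between the two drawers. Origin at the centre of its underside.
- mug: Bystander: blue ceramic mug, 82 diameter, 92 tall, on the desk to the robot's left of the units. Origin at the centre of its underside.
- pen_cup: Bystander: square black pen cup, 75 x 75 x 90, pens standing out to 160, on the desk to the left of the units. Origin at the centre of its underside.
- stapler: Bystander: black and grey stapler, 130 x 36 x 53, on the desk to the right of the units. Origin at the centre of its underside.
- tape_dispenser: Bystander: black tape dispenser with a clear roll, 150 x 55 x 94, on the desk to the right of the units. Origin at the centre of its underside.

How it is judged:
By the outcome, as a careful person would: the job done as asked, in the order asked, and still so for the second after the job is handed in, with the robot touching nothing.
It also fails if it takes over 64 s, if anything falls off the work surface, if the arm or the gripper's body presses on something with over 40 N, if the wrist force passes 120 N, or if a joint passes its speed limit or range.

ROBOT

A 6-joint arm with a two-finger parallel gripper is mounted at the origin on the work surface. World frame = base frame: x ahead of the robot, y to its left, z up, the work surface at z = 0. Lengths are in mm, angles in rad, forces in N, time in s.
With the tool pointing down it reaches from about 400 to 925 mm from the base axis. Payload 12.5 kg.
Tool frame: the origin (TCP) lies on the centre line of the jaws, within the pads' length; the fingertips stand 17 mm ahead of it and the grasp point (between the pads) lies 2 mm behind it; z points along the fingers, y is the line along which they close (so a half turn about z gives the same grasp; the last joint's range is limited). The gripper opens to 95 mm and grips with 3 to 60 N. Pads are 20 mm wide; open, the fingers measure 119 mm over their backs; the gripper's body (75 mm by 180 mm) begins 59 mm behind the grasp point.
Start: joints at [1.086, 0.491, 1.559, -0, 1.092, -0.106], TCP at [231.113, 580.717, 231.661] pointing down, gripper open.
Joint ranges: [-3.1, 3.1], [-0.84, 2.19], [0.05, 2.79], [-1.13, 4.28], [0.06, 2.93], [-2.69, 2.69]. Speed limits (rad/s): [2.22, 2.22, 2.79, 3.14, 3.14, 3.14].

INTERFACE

Orientations are given as [roll, pitch, yaw] about the fixed x, y, z axes, in that order (R = Rz(yaw) Ry(pitch) Rx(roll)).
In Python, from cell import env gives the robot as it stands.
- The arm moves only by the tool drive_tool, never from a script. Its argument "deltas" is text: rows parted by semicolons, each of 4 numbers parted by spaces: the shift along the world's x, y, z normalised to -1 to 1, where 1 is 100 mm, then the turn about the world's z normalised to -1 to 1, where 1 is 180 degrees. A call has 1 to 10 rows; each row shifts and turns the commanded pose from where the row before left it; what a row does not reach is not made up. A row lasts 1/12 s, in which the tool goes at most 41.7 mm and 7.16 degrees, less where a joint would pass 70% of its speed; a pose out of reach is approached as far as the arm can. A call with a number of a shift or a turn outside -1 to 1 is refused whole. A call with a gripper value outside its range is refused whole. "gripper" is the closure, from 0 (fully open) to 1 (shut), set as the call begins (left out, the last holds). The fingers move at their own pace and stop on an object; the grip force is fixed at half the most. Time passes only in rows, so rows that do not move let the fingers close. It gives the time, the measured TCP pose, the force, the opening and the grip force at its end, in the units of the state.
- env.state(): the state, without advancing time (a new reading comes with each control period).
- env.read_camera(name): name is "scene" or "top" or "wrist"; returns (picture, depth): 400x640x3 uint8, red, green, blue; 400x640 float32, mm along the optical axis (not along the pixel's ray), 0 where there is no reading.
- env.camera_params(name): a dict with "mtx" (3x3 intrinsics, pixels), "camera_from_world" (4x4, takes a point from world to camera coordinates); the wrist camera has in their place "mount" (4x4, takes a point from camera to tool coordinates, whose origin is the TCP and whose axes are the flange's). Camera axes: x right, y down, z forward; pixel columns grow to the right and rows downward; lengths in mm; the calibration is good to about 2 mm. A picture is of the moment at which its call begins: read the wrist's pose just before it. camera_params takes no time and is no camera call.
- env.job_done(): hands the job in; it is judged then, once.
The state is a dict: "t": time; "joints": joint angles; "qvel": joint speeds; "tau": joint torques, N m; "eef_pos": TCP position; "tcp_rot": TCP orientation; "ft_force": force on the tool from outside, world axes, zero at the start; "moment": the same for the moment, N m; "opening": opening from 0.0 (shut) to 1.0 (fully open); "grip_force": force on a finger pad.
Only numpy, scipy, OpenCV 4.12 (cv2) and the standard library are available. Lean on these libraries where they do the work, as an engineer would, in place of code of your own. Each camera call takes 0.05 s, during which the arm holds its last target. There are 200 camera calls.

## Working session

There is one attempt and no reset: what is moved stays moved. The work goes in short steps, Python scripts to look and compute and a tool call to move; the robot and the scene stay as the last step left them, time stands still between calls to the robot, and variables do not carry over. Pictures are saved under pics/ and viewed, at most 10 in all, crops included, and the job is handed in when it is done.

Besides the shell and the picture viewer there is one more tool, called after ">>>" as name(argument=value, ...) on one line, values as JSON. drive_tool: Moves the arm, as the interface text tells. Its arguments: {"type":"object","properties":{"deltas":{"type":"string"},"gripper":{"type":"number"}},"required":["deltas"]}

```bash
mkdir -p pics; cat > h.py <<'E'
from cell import env
import numpy as np, cv2
def grab(n):
    p,d=env.read_camera(n); c=env.camera_params(n); return p,d,np.array(c["mtx"]),np.array(c.get("camera_from_world",np.eye(4)))
def cloud(d,K,T):
    v,u=np.mgrid[0:d.shape[0],0:d.shape[1]]
    P=np.stack([(u-K[0,2])*d/K[0,0],(v-K[1,2])*d/K[1,1],d],-1)
    return (P-T[:3,3])@T[:3,:3]   # R^T(p-t)
E
python3 - <<'E'
from h import *
for n in("scene","top"):
    p,d,K,T=grab(n); cv2.imwrite(f"pics/{n}0.png",p[:,:,::-1]); np.savez(f"{n}0.npz",p=p,d=d,K=K,T=T)
    print(n,K.round(1).tolist(),(-T[:3,:3].T@T[:3,3]).round(0),T[:3,:3].round(2).tolist(),(d>0).mean())
print(env.state())
E
```

```text
scene [[405.3, 0.0, 324.6], [0.0, 405.3, 197.0], [0.0, 0.0, 1.0]] [1054.  705.  829.] [[-0.85, 0.53, -0.0], [0.36, 0.57, -0.74], [-0.39, -0.63, -0.67]] 0.99599609375
top [[425.4, 0.0, 312.4], [0.0, 425.4, 201.1], [0.0, 0.0, 1.0]] [ 348.  -15. 1438.] [[0.02, -1.0, -0.02], [-0.98, -0.01, -0.19], [0.19, 0.02, -0.98]] 0.99588671875
{'t': 0.1, 'joints': array([ 1.08637021e+00,  4.91474328e-01,  1.55938380e+00, -5.17141854e-06,
        1.09171559e+00, -1.05594416e-01]), 'qvel': array([ 0.00010154, -0.0022681 , -0.0027372 ,  0.00058427,  0.0009949 ,
       -0.00051083]), 'tau': array([ 1.97072950e-03, -6.13616967e+01, -2.58610618e+01,  6.94820867e-02,
        4.70328424e-02, -6.07950000e-06]), 'eef_pos': array([231.02981375, 580.51655869, 231.1373063 ]), 'tcp_rot': array([-3.14061657e+00, -9.88409393e-05,  2.76276329e+00]), 'ft_force': array([ 0.12164032, -0.09773519, -0.42570109]), 'moment': array([0.02833354, 0.00520356, 0.05120383]), 'grip_force': 0.0, 'opening': 1.0002888061297168}
```

View pics/scene0.png

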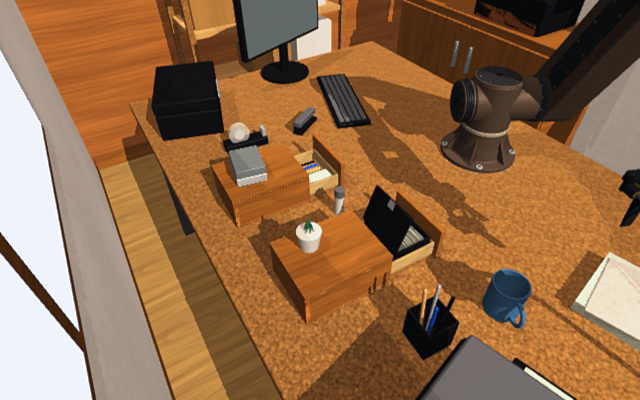

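View pics/top0.png

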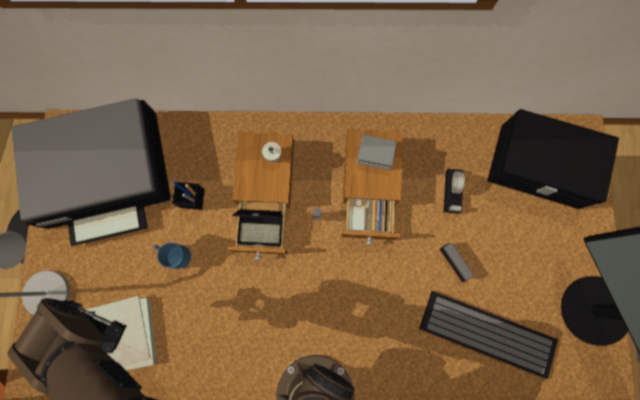

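The box unit is on the left in the top view (top board about cols 235-293, rows 133-203, lid at about (260,213), front at about row 250). The pen unit is on the right (cols 345-402, front at about row 235). The glue stick is at (317,213) and the mug at (173,256). Next I'll measure these from the depth.

```bash
python3 - <<'E'
from h import *
def load(n):
    z=np.load(n+"0.npz"); return z["p"],cloud(z["d"],z["K"],z["T"])
p,W=load("top"); ps,Ws=load("scene")
v,u=np.mgrid[0:400,0:640]
def rect(m,name,W):
    P=W[m]; r=cv2.minAreaRect(P[:,:2].astype(np.float32)); b=cv2.boxPoints(r)
    print(name,len(P),"c",np.round(r[0],1),"size",np.round(r[1],1),"ang",round(r[2],2),"z",np.percentile(P[:,2],[5,50,95]).round(1),"box",b.round(0).tolist())
def big(m):
    n,l,s,c=cv2.connectedComponentsWithStats(m.astype(np.uint8)); i=1+s[1:,4].argmax(); return l==i
z=W[...,2]
hs=cv2.cvtColor(p,cv2.COLOR_RGB2HSV)
wood=(hs[...,0]<18)&(hs[...,1]>90)
for nm,c0,c1 in(("box",225,303),("pen",335,410)):
    reg=(u>c0)&(u<c1)
    rect(big(reg&(v<215)&(v>120)&(abs(z-105)<7)),nm+" top",W)
    rect(big(reg&(v>222)&(v<262)&(abs(z-103)<8)&wood),nm+" front",W)
rect(big((u>305)&(u<330)&(v>195)&(v<225)&(z>70)),"glue",W)
rect(big((u>150)&(u<192)&(v>240)&(v<272)&(z>60)),"mug",W)
rect((u>225)&(u<290)&(v>200)&(v<225)&(z>110),"lid top view",W)
# scene cam: lid
zs=Ws[...,2]
dark=ps.max(2)<60
m=big(dark&(u>355)&(u<430)&(v>180)&(v<260)&(zs>85)); P=Ws[m]; c=P.mean(0); U,S,V=np.linalg.svd(P-c)
print("lid scene",len(P),c.round(1),"n",V[2].round(3),"ext",np.percentile(P,[1,99],axis=0).round(0).tolist())
for nm,a,b,c0,d in(("boxfront",395,440,190,262),("penfront",305,345,132,195)):
    mm=big((u>a)&(u<b)&(v>c0)&(v<d)&(abs(zs-103)<5)); rect(mm,nm+" s",Ws)
rect(big((u>265)&(u<392)&(v>210)&(v<320)&(abs(zs-105)<6)),"box top s",Ws)
rect(big((u>205)&(u<312)&(v>140)&(v<225)&(abs(zs-105)<6)),"pen top s",Ws)
E
```

```text
box top 3472 c [715.4 181.2] size [180.8 231.9] ang 88.06 z [100.2 104.6 108.8] box [[596.0, 95.0], [828.0, 87.0], [834.0, 268.0], [603.0, 275.0]]
box front 227 c [447.5 190.9] size [177.3  12.5] ang 88.17 z [ 97.2 102.3 107.6] box [[438.0, 102.0], [451.0, 102.0], [457.0, 279.0], [444.0, 280.0]]
pen top 2769 c [ 728.4 -180.1] size [180.7 231.3] ang 87.55 z [100.1 104.7 109.2] box [[609.0, -265.0], [840.0, -275.0], [848.0, -95.0], [617.0, -85.0]]
pen front 226 c [ 502.2 -169.6] size [176.2  12.7] ang 87.42 z [ 98.7 102.6 107.1] box [[492.0, -257.0], [505.0, -258.0], [512.0, -82.0], [500.0, -81.0]]
glue 71 c [570.2   1.2] size [27.8 25.7] ang 0.82 z [79.3 91.1 95.7] box [[556.0, 14.0], [557.0, -12.0], [584.0, -11.0], [584.0, 14.0]]
mug 283 c [424.1 474.2] size [ 80.2 100.3] ang 6.37 z [63.1 81.7 93.8] box [[379.0, 520.0], [390.0, 420.0], [470.0, 429.0], [458.0, 528.0]]
lid top view 306 c [503.2  85.7] size [342.8 136.5] ang 54.6 z [115.3 165.2 178.2] box [[348.0, -15.0], [460.0, -94.0], [658.0, 186.0], [547.0, 265.0]]
lid scene 1593 [566.  195.1 134.6] n [ 0.925 -0.214 -0.315] ext [[545.0, 121.0, 86.0], [582.0, 258.0, 176.0]]
boxfront s 232 c [454.  186.4] size [171.2  13.7] ang 87.84 z [ 98.6 100.9 102.9] box [[444.0, 101.0], [458.0, 101.0], [464.0, 272.0], [450.0, 272.0]]
penfront s 144 c [ 509.7 -167.4] size [176.4  13.2] ang 87.51 z [ 98.6 100.7 103.1] box [[499.0, -255.0], [512.0, -256.0], [520.0, -80.0], [507.0, -79.0]]
box top s 5462 c [721.3 182.8] size [182.6 231.8] ang 88.06 z [101.1 103.3 105.5] box [[602.0, 95.0], [834.0, 88.0], [840.0, 270.0], [609.0, 278.0]]
pen top s 2282 c [ 735.1 -178.1] size [185.1 231. ] ang 87.46 z [100.5 103.  105.6] box [[616.0, -265.0], [846.0, -276.0], [855.0, -91.0], [624.0, -80.0]]
```

```bash
python3 - <<'E'
from h import *
for n in("scene","top"):
    z=np.load(n+"0.npz"); W=cloud(z["d"],z["K"],z["T"]); p=z["p"]
    R=np.array([[np.cos(.034),-np.sin(.034)],[np.sin(.034),np.cos(.034)]])
    Q=W.copy(); Q[...,:2]=(W[...,:2]-[444,190])@R.T   # unit frame from face
    m=(abs(Q[...,1])<75)&(Q[...,0]>60)&(Q[...,0]<200)&(W[...,2]>110)&(W[...,2]<190)
    P=Q[m]; print(n,len(P))
    for a in range(110,190,8):
        s=P[(P[:,2]>=a)&(P[:,2]<a+8)]
        if len(s): print(a,len(s),np.percentile(s[:,0],[5,50,95]).round(1),np.percentile(s[:,1],[2,98]).round(0))
    k=Q[(abs(Q[...,1])<100)&(Q[...,0]>230)&(Q[...,0]<330)&(W[...,2]>125)]
    print("plant",k.min(0).round(0),k.max(0).round(0))
E
```

```text
scene 1240
110 127 [123.9 126.2 128.8] [-64.  71.]
118 140 [120.9 123.5 126.2] [-62.  71.]
126 141 [117.9 121.  123.5] [-65.  72.]
134 144 [115.6 118.1 120.7] [-62.  70.]
142 148 [112.9 115.4 117.4] [-65.  70.]
150 150 [109.4 112.6 114.9] [-65.  70.]
158 146 [107.3 109.7 112.6] [-66.  72.]
166 190 [ 99.8 106.6 109.3] [-63.  71.]
174 54 [101.5 104.5 107.2] [-58.  66.]
plant [287. -60. 125.] [330.   1. 200.]
top 308
110 32 [120.2 121.9 189.8] [-59.  64.]
118 20 [115.2 118.5 119.4] [-70.  64.]
126 18 [114.9 116.  117.5] [-59.  41.]
134 24 [112.  113.2 115.5] [-67.  63.]
142 22 [108.4 110.5 112.1] [-69.  65.]
150 19 [106.6 108.1 109.7] [-66.  57.]
158 27 [103.6 105.1 106.9] [-57.  66.]
166 56 [ 93.7  98.7 103.4] [-69.  66.]
174 89 [ 93.3  97.  100.9] [-66.  66.]
182 1 [96.5 96.5 96.5] [62. 62.]
plant [280. -60. 131.] [330.  -3. 204.]
```

>>> drive_tool(deltas="0.24 -0.25 0 0.011;0.24 -0.25 0 0.011;0.24 -0.25 0 0.011;0.24 -0.25 0 0.011;0.24 -0.25 0 0.011;0.24 -0.25 0 0.011;0.24 -0.25 0 0.011;0.24 -0.25 0 0.011;0.24 -0.25 0 0.011;0.24 -0.25 0 0.011", gripper=0)

```text
t: 0.93
eef_pos: [472.0, 329.2, 231.5]
tcp_rot: [-3.141, -0.0, 3.11]
ft_force: [0.7, 0.7, 0.2]
opening: 1.004
grip_force: 0.0
```

>>> drive_tool(deltas="0.25 -0.25 0 0;0.25 -0.25 0 0;0.25 -0.25 0 0;0.25 -0.25 0 0;0.25 -0.25 0 0;0.13 -0.16 0 0;0 0 -0.2 0;0 0 -0.2 0;0 0 -0.2 0;0 0 0 0")

```text
t: 1.77
eef_pos: [607.6, 189.1, 167.7]
tcp_rot: [-3.14, -0.006, 3.108]
ft_force: [-0.5, 0.7, -0.2]
opening: 1.001
grip_force: 0.0
```

>>> drive_tool(deltas="-0.12 0 0 0;-0.12 0 0 0;-0.1 0 0.01 0;-0.08 0 0.01 0;-0.05 0 -0.02 0;-0.05 0 -0.02 0;-0.05 0 -0.02 0;-0.05 0 -0.02 0;-0.04 0 -0.03 0;-0.04 0 -0.03 0")

```text
t: 2.6
eef_pos: [538.7, 189.7, 159.3]
tcp_rot: [3.142, -0.0, 3.108]
ft_force: [-0.3, 0.6, 1.8]
opening: 1.0
grip_force: 0.5
```

>>> drive_tool(deltas="-0.04 0 -0.03 0;-0.03 0 -0.03 0;-0.03 0 -0.04 0;-0.03 0 -0.04 0;-0.03 0 -0.04 0;-0.03 0 -0.04 0;-0.02 0 -0.04 0;-0.02 0 -0.04 0;-0.02 0 -0.04 0;-0.02 0 -0.04 0")

```text
t: 3.43
eef_pos: [512.0, 189.7, 121.2]
tcp_rot: [3.141, 0.0, 3.108]
ft_force: [-0.0, 0.3, 0.2]
opening: 1.001
grip_force: 0.3
```

>>> drive_tool(deltas="-0.02 0 -0.03 0;-0.02 0 -0.03 0;-0.02 0 -0.03 0;-0.01 0 -0.03 0;-0.01 0 -0.03 0;0 0 -0.02 0;0 0 -0.02 0;0 0 0 0")

```text
t: 4.1
eef_pos: [504.0, 189.7, 102.3]
tcp_rot: [-3.142, -0.001, 3.108]
ft_force: [0.5, 0.6, 0.0]
opening: 0.999
grip_force: 0.0
```

```bash
python3 - <<'E'
from h import *
p,d,K,T=grab("scene"); c=cv2.resize(p[130:300,300:500],None,fx=3,fy=3); cv2.imwrite("pics/s1.png",c[:,:,::-1]); print(env.state()["ft_force"],env.state()["eef_pos"])
E
```

```text
[ 0.09802029 -0.01312934  0.57442813] [504.07787912 189.67964714 102.45845753]
```

View pics/s1.png

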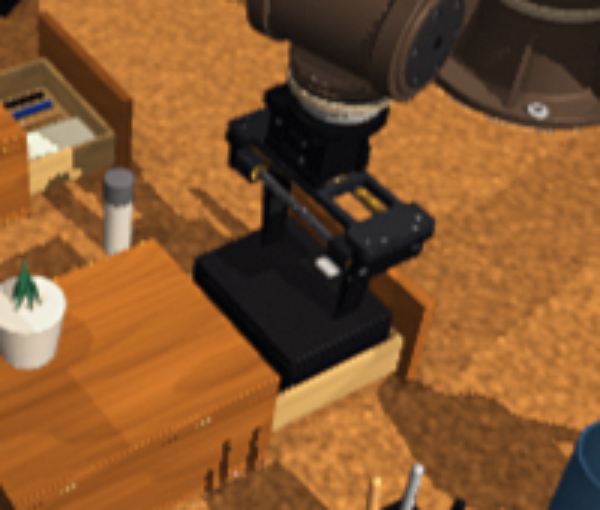

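The lid (black, around crop pixel (295,310)) is down and close to level under the fingertips, with no contact force yet. I'll press gently until it bottoms.

>>> drive_tool(deltas="0 0 -0.01 0;0 0 -0.01 0;0 0 -0.01 0;0 0 0 0;0 0 0 0")

```text
t: 4.57
eef_pos: [504.3, 189.7, 100.2]
tcp_rot: [3.141, 0.001, 3.108]
ft_force: [-1.2, -0.2, 7.7]
opening: 1.002
grip_force: 3.4
```

>>> drive_tool(deltas="0 0 -0.01 0;0 0 -0.01 0;0 0 0 0;0 0 0 0")

```text
t: 4.9
eef_pos: [505.5, 189.7, 99.9]
tcp_rot: [3.141, 0.004, 3.108]
ft_force: [-1.5, -4.0, 25.4]
opening: 0.996
grip_force: 12.4
```

>>> drive_tool(deltas="0 0 0.05 0;0 0 0.15 0;0 0 0.2 0;0 0 0.2 0;-0.25 0 0 0;-0.25 0 0 0;-0.25 0 0 0;-0.25 0 0 0;0 0 0 0;0 0 0 0")

```text
t: 5.73
eef_pos: [403.8, 189.9, 158.0]
tcp_rot: [3.141, 0.001, 3.109]
ft_force: [-0.8, -0.1, -0.0]
opening: 0.998
grip_force: 0.0
```

```bash
cat > m.py <<'E'
from h import *
p,d,K,T=grab("scene"); W=cloud(d,K,T)
def rot(W,o,a):
    R=np.array([[np.cos(a),-np.sin(a)],[np.sin(a),np.cos(a)]]); Q=W.copy(); Q[...,:2]=(W[...,:2]-o)@R.T; return Q
Q=rot(W,[444,190],.034)
m=(abs(Q[...,1])<65)&(Q[...,0]>30)&(Q[...,0]<128)&(abs(W[...,2]-85)<30)&(p.max(2)<70)
P=Q[m]
if len(P)>50:
    A=np.c_[P[:,:2],np.ones(len(P))]; c=np.linalg.lstsq(A,P[:,2],rcond=None)[0]
    print("lid",len(P),"slope",c.round(3),np.percentile(P[:,2],[5,50,95]).round(1),np.percentile(P[:,0],[2,98]))
for nm,o,a in(("box",[444,190],.034),("pen",[502,-169],.044)):
    Q=rot(W,o,a); m=(abs(Q[...,1])<85)&(Q[...,0]>-40)&(Q[...,0]<162)&(W[...,2]>96)&(W[...,2]<110)&(p[...,0]>1.3*p[...,2].astype(float)); s=Q[m]
    print(nm,"front/edge hist",np.histogram(s[:,0],bins=range(-40,170,5))[0].tolist())
E
python3 m.py; python3 -c "
from cell import env;print(env.state()['eef_pos'],env.state()['ft_force'])"
```

```text
lid 1358 slope [1.0000e-03 1.0000e-03 8.1218e+01] [79.2 81.2 83.4] [ 33.18036457 126.03207815]
box front/edge hist [0, 0, 0, 0, 0, 0, 0, 0, 9, 82, 94, 85, 0, 0, 0, 0, 0, 0, 0, 0, 0, 0, 0, 0, 0, 0, 0, 0, 0, 0, 0, 0, 0, 0, 0, 0, 0, 0, 0, 0, 3]
pen front/edge hist [0, 0, 0, 0, 0, 0, 0, 1, 48, 45, 57, 0, 0, 0, 0, 0, 0, 0, 0, 0, 0, 0, 0, 0, 0, 0, 0, 0, 0, 0, 0, 10, 64, 55, 58, 60, 58, 56, 65, 58, 25]
[404.79938011 189.92790388 158.0058371 ] [ 0.0487662  -0.04104205  0.12546747]
```

>>> drive_tool(deltas="0 0 -0.25 0;0 0 -0.25 0;0 0 -0.2 0;0 0 -0.1 0;0.06 0 0 0;0.05 0 0 0;0.03 0 0 0;0.03 0 0 0;0.03 0 0 0;0.03 0 0 0")

```text
t: 6.62
eef_pos: [427.7, 189.8, 78.2]
tcp_rot: [3.141, 0.001, 3.108]
ft_force: [0.2, 0.2, 0.0]
opening: 1.0
grip_force: 0.0
```

>>> drive_tool(deltas="0.03 0 0 0;0.03 0 0 0;0.03 0 0 0;0.03 -0.002 0 0;0.03 -0.002 0 0;0.03 -0.002 0 0;0.03 -0.002 0 0;0.04 -0.002 0 0;0.04 -0.002 0 0;0.04 -0.002 0 0")

```text
t: 7.45
eef_pos: [460.4, 188.3, 77.6]
tcp_rot: [3.142, -0.0, 3.108]
ft_force: [-3.9, 2.4, -0.3]
opening: 1.002
grip_force: 1.6
```

>>> drive_tool(deltas="0.05 -0.002 0 0;0.05 -0.002 0 0;0.05 -0.002 0 0;0.05 -0.002 0 0;0.05 -0.002 0 0;0.05 -0.002 0 0;0.05 -0.002 0 0;0.05 -0.002 0 0;0.05 -0.002 0 0;0.05 -0.002 0 0")

```text
t: 8.28
eef_pos: [510.6, 186.3, 77.6]
tcp_rot: [3.141, -0.0, 3.108]
ft_force: [-2.8, 2.8, -0.5]
opening: 1.003
grip_force: 1.6
```

>>> drive_tool(deltas="0.05 -0.002 0 0;0.05 -0.002 0 0;0.05 -0.002 0 0;0.05 -0.002 0 0;0.05 -0.002 0 0;0.05 -0.002 0 0;0.04 -0.002 0 0;0.03 -0.002 0 0;0.02 -0.001 0 0;0.02 0 0 0")

```text
t: 9.12
eef_pos: [551.3, 184.5, 77.7]
tcp_rot: [3.142, -0.0, 3.108]
ft_force: [-3.8, 1.2, 0.2]
opening: 0.999
grip_force: 1.6
```

>>> drive_tool(deltas="0.02 0 0 0;0.02 -0.001 0 0;0.02 -0.001 0 0;0.02 -0.001 0 0;0.02 0 0 0;0.02 -0.001 0 0;0.02 0 0 0;0.02 0 0 0;0.02 0 0 0;0.02 0 0 0")

```text
t: 9.95
eef_pos: [571.3, 184.0, 77.7]
tcp_rot: [-3.141, -0.0, 3.108]
ft_force: [-2.3, -2.1, 0.7]
opening: 0.999
grip_force: 1.5
```

>>> drive_tool(deltas="0.01 0 0 0;0.01 0 0 0;0.01 0 0 0;0.01 0 0 0;0 0 0 0")

```text
t: 10.37
eef_pos: [575.3, 184.2, 77.6]
tcp_rot: [3.141, 0.0, 3.108]
ft_force: [-1.9, -1.9, -1.0]
opening: 0.998
grip_force: 0.9
```

>>> drive_tool(deltas="0.01 0 0 0;0.01 0 0 0;0.01 0 0 0;0.01 0 0 0;0 0 0 0;0 0 0 0")

```text
t: 10.87
eef_pos: [579.3, 184.3, 77.6]
tcp_rot: [3.141, 0.0, 3.108]
ft_force: [-2.0, -1.1, -0.6]
opening: 1.006
grip_force: 0.7
```

>>> drive_tool(deltas="0.01 0 0 0;0.01 0 0 0;0.01 0 0 0;0 0 0 0;0 0 0 0")

```text
t: 11.28
eef_pos: [580.2, 184.3, 77.7]
tcp_rot: [-3.141, -0.004, 3.109]
ft_force: [-12.9, -0.4, 6.5]
opening: 0.999
grip_force: 6.5
```

>>> drive_tool(deltas="0.01 0 0 0;0 0 0 0;0 0 0 0")

```text
t: 11.53
eef_pos: [580.2, 184.3, 77.7]
tcp_rot: [-3.141, -0.006, 3.109]
ft_force: [-18.5, -1.6, 10.1]
opening: 1.001
grip_force: 9.1
```

>>> drive_tool(deltas="-0.06 0 0 0;-0.2 0 0 0;-0.3 0 0 0;-0.3 0 0 0;-0.2 0 0.1 0;-0.2 0 0.3 0;0 0 0.3 0;0 -0.2 0.2 0;0 -0.3 0 0;0 -0.3 0 0")

```text
t: 12.37
eef_pos: [458.1, 104.0, 169.4]
tcp_rot: [3.141, 0.005, 3.11]
ft_force: [0.7, -0.1, -0.7]
opening: 1.005
grip_force: 0.0
```

>>> drive_tool(deltas="0 -0.35 0 -0.003;0 -0.35 0 0;0 -0.35 0 0;0 -0.35 0 0;0 -0.35 0 0;0 -0.35 0 0;0 -0.35 0 0;0 -0.25 0 0;0 0 0 0;0 0 0 0")

```text
t: 13.2
eef_pos: [457.4, -167.0, 167.8]
tcp_rot: [-3.141, 0.001, 3.096]
ft_force: [-0.1, 0.7, -0.1]
opening: 1.002
grip_force: 0.0
```

```bash
python3 - <<'E'
from h import *
print(env.state()['eef_pos'],env.state()['tcp_rot'])
p,d,K,T=grab("top"); c=cv2.resize(p[110:310,140:480],None,fx=2.3,fy=2.3); cv2.imwrite("pics/t2.png",c[:,:,::-1])
E
```

```text
[ 457.42745736 -166.98870032  167.78786618] [-3.14126343e+00  1.42887148e-03  3.09615860e+00]
```

View pics/t2.png

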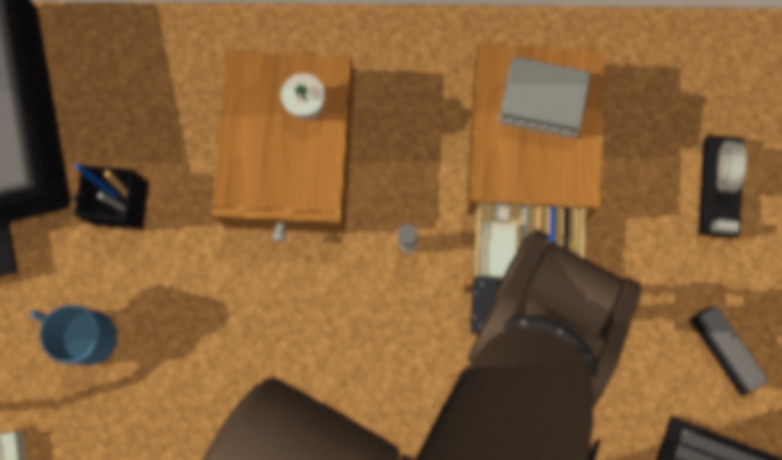

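The box drawer is shut (front flush at crop row 215), and the plant, glue stick and mug haven't moved. Next is the pen drawer.

>>> drive_tool(deltas="0 0 -0.25 0;0 0 -0.25 0;0 0 -0.25 0;0 0 -0.15 0;0.06 0 0 0;0.06 0 0 0;0.04 0 0 0;0.03 0 0 0;0.03 0 0 0;0.03 0 0 0")

```text
t: 14.08
eef_pos: [482.7, -165.8, 78.4]
tcp_rot: [-3.141, 0.001, 3.099]
ft_force: [0.3, -0.5, 0.8]
opening: 1.003
grip_force: 0.0
```

>>> drive_tool(deltas="0.03 0 0 0;0.03 0 0 0;0.03 0 0 0;0.03 -0.002 0 0;0.04 -0.002 0 0;0.04 -0.002 0 0;0.05 -0.002 0 0;0.05 -0.002 0 0;0.05 -0.002 0 0;0.05 -0.002 0 0")

```text
t: 14.92
eef_pos: [522.7, -167.2, 77.6]
tcp_rot: [3.142, 0.0, 3.099]
ft_force: [-2.3, -0.5, 2.1]
opening: 1.002
grip_force: 1.6
```

>>> drive_tool(deltas="0.05 -0.003 0 0;0.05 -0.003 0 0;0.05 -0.003 0 0;0.05 -0.003 0 0;0.05 -0.003 0 0;0.04 -0.002 0 0;0.03 -0.002 0 0;0.03 -0.001 0 0;0.02 -0.001 0 0;0.02 0 0 0")

```text
t: 15.75
eef_pos: [561.2, -169.3, 77.5]
tcp_rot: [3.141, -0.0, 3.099]
ft_force: [-3.3, 0.5, -1.2]
opening: 1.003
grip_force: 1.5
```

>>> drive_tool(deltas="0.02 0 0 0;0.02 -0.001 0 0;0.02 -0.001 0 0;0.02 -0.001 0 0;0.02 0 0 0;0.02 -0.001 0 0;0.02 0 0 0;0.02 0 0 0;0.01 0 0 0;0.01 0 0 0")

```text
t: 16.58
eef_pos: [579.3, -169.9, 77.8]
tcp_rot: [-3.141, 0.0, 3.099]
ft_force: [-3.5, -1.7, -1.5]
opening: 1.0
grip_force: 1.5
```

>>> drive_tool(deltas="0.02 0 0 0;0.02 0 0 0;0.01 0 0 0;0.01 0 0 0;0.01 0 0 0;0.01 0 0 0;0.01 0 0 0;0.01 0 0 0;0.01 0 0 0;0.01 0 0 0")

```text
t: 17.42
eef_pos: [591.3, -169.7, 77.7]
tcp_rot: [3.142, 0.0, 3.099]
ft_force: [-2.9, -2.6, 0.9]
opening: 1.002
grip_force: 1.5
```

>>> drive_tool(deltas="0.01 0 0 0;0.01 0 0 0;0 0 0 0;0 0 0 0")

```text
t: 17.75
eef_pos: [593.4, -169.6, 77.7]
tcp_rot: [3.142, 0.001, 3.099]
ft_force: [-0.6, -0.6, 0.4]
opening: 1.002
grip_force: 0.3
```

>>> drive_tool(deltas="0.01 0 0 0;0.01 0 0 0;0.01 0 0 0;0 0 0 0;0 0 0 0")

```text
t: 18.17
eef_pos: [594.0, -169.5, 77.7]
tcp_rot: [3.141, -0.005, 3.099]
ft_force: [-14.9, -3.1, 8.4]
opening: 1.002
grip_force: 7.7
```

It bottomed out at x = 594, as predicted. Back off and check.

>>> drive_tool(deltas="-0.05 0 0 0;-0.2 0 0 0;-0.3 0 0 0;-0.3 0 0 0;-0.2 0 0.1 0;-0.2 0 0.3 0;0 0 0.3 0;0 0 0.2 0;0 0 0 0;0 0 0 0")

```text
t: 19.0
eef_pos: [471.7, -169.8, 168.6]
tcp_rot: [-3.141, 0.003, 3.099]
ft_force: [-0.2, -0.5, -0.1]
opening: 1.001
grip_force: 0.0
```

```bash
python3 - <<'E'
from h import *
print(env.state()['eef_pos'],env.state()['ft_force'])
p,d,K,T=grab("scene"); W=cloud(d,K,T); c=cv2.resize(p[90:370,140:540],None,fx=2,fy=2); cv2.imwrite("pics/s3.png",c[:,:,::-1])
v,u=np.mgrid[0:400,0:640]
o=np.load("scene0.npz"); W0=cloud(o["d"],o["K"],o["T"])
for nm,c0,yaw in(("box",[716,183],.034),("pen",[730,-178],.043)):
    R=np.array([[np.cos(yaw),-np.sin(yaw)],[np.sin(yaw),np.cos(yaw)]])
    Q=(W[...,:2]-c0)@R.T; m=(abs(Q[...,1])<88)&(Q[...,0]>-170)&(Q[...,0]<-60)&(abs(W[...,2]-103)<5)
    print(nm,"front edge x",np.percentile(Q[m][:,0],[1,3,50]).round(1))
E
```

```text
[ 471.67391188 -169.79760747  168.59839481] [-0.19143706 -0.480468   -0.12319136]
box front edge x [-121.  -119.1  -89.5]
pen front edge x [-120.6 -119.3  -89.3]
```

View pics/s3.png

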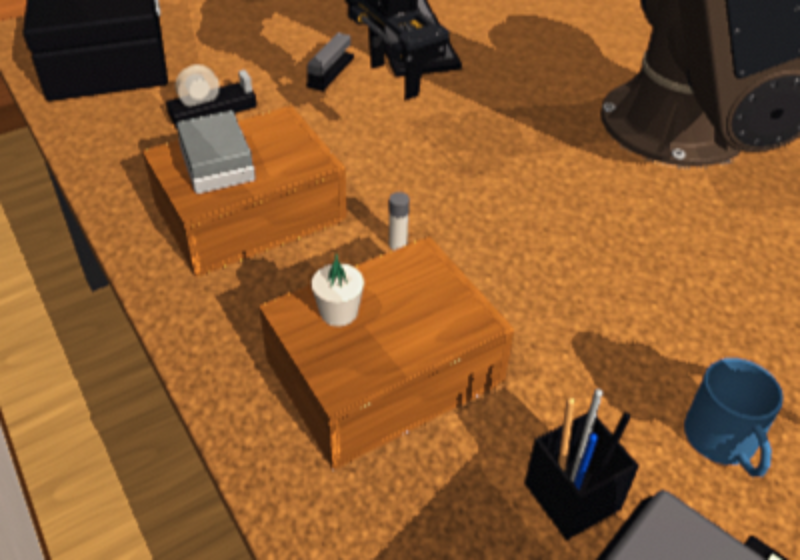

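Both drawers are flush (front edges at about x = -121 in the unit frames). The plant at (338,290), tins at (215,150) and glue stick at (398,220) are in place, and the arm is clear of everything.

```bash
python3 -c "
from cell import env;print(env.job_done())"
```

```text
the job is handed in; nothing more can be done
None
```

The card box lid was pushed fully shut while its drawer was out, then both drawers were pushed fully home; nothing else looked disturbed in the final picture, and the job was handed in at about 19 s of the 64 s allowed.

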